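# Pull the dust cabinet's sash down with the hook pole

## Robot

A 6-joint arm with a two-finger parallel gripper is mounted at the origin on a cart in front of the work surface, level with it; the furniture and walls round the work are solid. World frame = base frame: x ahead of the robot, y to its left, z up, the work surface at z = 0. Lengths are in mm, angles in degrees, forces in N, time in s.
With the tool pointing down it reaches from about 300 to 850 mm from the base axis. Payload 4.2 kg.
Tool frame: the origin (TCP) lies at the very end of the fingers, on their centre line; the grasp point (between the pads) lies 19 mm behind it (env.grasp_offset is the distance from the TCP to the grasp point, in mm); z points along the fingers, y is the line along which they close (so a half turn about z gives the same grasp; the last joint's range is limited). The gripper opens to 91 mm and grips with 3 to 60 N. Pads are 32 mm wide; open, the fingers measure 118 mm over their backs; the gripper's body (76 mm by 178 mm) begins 60 mm behind the grasp point.
Start: joints at [64.171, 18.312, 89.639, -0, 72.044, -1.146], TCP at [240.123, 522.479, 213.976] pointing down, gripper open.
Joint ranges: [-177.97, 177.97], [-48.28, 115.42], [12.27, 149.76], [-77.06, 257.06], [2.81, 150.46], [-146.56, 146.56]. Speed limits (degrees/s): [147.25, 147.25, 180, 180, 180, 180].

## Interface

Orientations are given as [roll, pitch, yaw] about the fixed x, y, z axes, in that order (R = Rz(yaw) Ry(pitch) Rx(roll)).
In Python, from workcell import env gives the robot as it stands. The module is installed in compiled form; this text tells all that it offers.
- The arm moves only by the tool send_rows, never from a script. Its argument "motion" is a list of rows, each an object of numbers: "tx", "ty", "tz": the shift along the tool's x, y, z in units of 500 mm (1.0 is 500 mm); "rx", "ry", "rz": the turn, a rotation vector about the tool's x, y, z in units of 30 degrees (1.0 is 30 degrees); "gripper": the closure, from -1 (fully open) to 1 (shut). In form: [{"tx": .., "ty": .., "tz": .., "rx": .., "ry": .., "rz": .., "gripper": ..}, ...]. A call has 1 to 12 rows; each row shifts and turns the commanded pose from where the row before left it, along the tool's axes as they then stand; what a row does not reach is not made up. A row lasts 1/8 s, in which the tool goes at most 62.5 mm and 10.7 degrees, less where a joint would pass 70% of its speed; a pose out of reach is approached as far as the arm can. A call with a number of a shift or a turn outside -1 to 1 is refused whole. A call with a gripper value outside its range is refused whole. The fingers move at their own pace and stop on an object; "grip_force" is the grip in N (left out, the last holds). Time passes only in rows, so rows that do not move let the fingers close. It gives the time, the measured TCP pose, the force, the opening and the grip force at its end, in the units of the state.
- env.state(): the state, without advancing time (a new reading comes with each control period).
- env.grab_frame(name): name is "side" or "top" or "wrist"; returns a dict with "frame" (480x640x3 uint8, red, green, blue), "vertical_fov" (degrees; the focal length in pixels is half the picture's height over the tangent of half this angle, whatever the lens; pixels are square), "cx", "cy" (the principal point, pixels), "rvec" (rotation vector, rad) and "tvec" (3), from world to camera coordinates, as OpenCV has them; the wrist camera has in their place "T_tool_cam" (4x4, takes a point from camera to tool coordinates, whose origin is the TCP and whose axes are the flange's). Camera axes: x right, y down, z forward; pixel columns grow to the right and rows downward; lengths in mm; the calibration is good to about 2 mm. A picture is of the moment at which its call begins: read the wrist's pose just before it. There is no depth.
- env.job_done(): hands the job in; it is judged then, once.
The state is a dict: "time_s": time; "qpos": joint angles; "qvel": joint speeds; "effort": joint torques, N m; "ee_pos": TCP position; "ee_rot": TCP orientation; "force": force on the tool from outside, world axes, zero at the start; "torque": the same for the moment, N m; "gripper_width": finger opening in mm; "gripper_force": force on a finger pad.
Only numpy, scipy, OpenCV 4.12 (cv2) and the standard library are available. Lean on these libraries where they do the work, as an engineer would, in place of code of your own. Each camera call takes 0.05 s, during which the arm holds its last target. There are 200 camera calls.

## Task

Take the hook pole from its stand, put its hook through the ring on the raised sash of the dust cabinet, and pull the sash down until it presses firmly into the rubber seal, with a pull of about one kilogram (10 N) and never more than 18 N. Then unhook the pole without lifting the sash off the seal and hang it upright in its stand again. Move the sash only with the pole, and leave the other things on the desks where they are.

Things in the scene. Friction and masses are not known exactly. Their poses are not given: they have to be found in the camera images.
- pole: Hook pole, loose, 0.14 kg, hanging upright. Origin on its axis at the height of the hook's finger; z up the axis, x along the finger. Shaft 10 mm thick, z 0 to 80 mm; collar 32 mm across, z 80 to 86; square wooden grip 22 x 22 mm, flats facing x and y, z 86 to 136; button on top to z 143.
- pole_grip (a point): Point on the pole's axis at which to grip, 113 mm above the body's origin; same axes.
- pole_hook (a point): Point on the finger's centre line 25 mm out from the pole's axis; it shall lie in the ring. Axes of the pole. The finger is a round bar 7 mm thick along +x from the axis; its end, 45 mm from the axis, is turned down: a tip 7 mm thick, centred 42 mm out, that ends 12.5 mm below the finger's centre line.
- pole_collar (a point): Centre of the collar's underside, 80 mm above the body's origin.
- stand: Pole stand, fixed: foot 130 x 100 x 12 mm, a post 75 mm behind the seat (its +x), a level fork of two prongs 8 mm wide with a 15 mm gap, open to its -x, prong ends at x = -28 mm. The pole's shaft hangs in the gap, its finger pointing to the stand's +x below the prongs, the collar resting on them. Origin on the desk below the seat.
- stand_seat (a point): Centre of the seat on top of the prongs, 118 mm above the desk; the collar's underside rests here. Axes of the stand. Lips 6 mm high at x = -25 and +25 mm keep the collar in: lift the pole 10 to 18 mm, draw it out along -x until the finger is past the prongs (about 100 mm); hang it up the reverse way.
- cabinet: White dust cabinet, fixed, 150 deep x 220 wide x 260 mm high, printed models inside. Origin at the centre of its underside; its front faces its own -x (to the robot). The sash runs up and down in guides on the front, which stand 20 mm out.
- sash_ring (a point): Centre of the ring on the sash: hole 32 mm, axis along x (level, +x into the cabinet), wire 5 mm; 28 mm free depth to the sash behind it, stem from the ring's top. Push the hook in along +x, pull straight down so that the finger bears on the lower arc; to unhook lift the finger to just above the ring's middle, draw out.
- sash (a joint): Height of the sash in its guides, m, up positive; starts at 0.055 to 0.085. It meets the rubber seal on the sill below anywhere from -0.013 to +0.013 (the sill is screwed on at another height each time); the seal then gives about 1 mm per 5 N. Guide friction about 6 N, so the sash (0.24 to 0.4 kg) stays where left; pulling it down takes 2 to 4 N before the seal.
- tape_roll: Bystander: blue roll of tape, 95 mm across, 24 mm high, lying flat. Origin at the centre of its underside.
- pocket_book: Bystander: thick black pocket book 190 x 146 x 25 mm, lying. Origin at the centre of its underside.
- cone: Bystander: white printed cone, 66 mm across, 78 mm high. Origin at the centre of its underside.
- teapot: Bystander: white printed teapot 67 x 102 x 43 mm. Origin at the centre of its underside.
Mind the look-alikes: they are no part of the job. There is more than one size of the pole; the one meant has the size given above.

How it is judged:
By the outcome, as a careful person would: the job done as asked, in the order asked, and still so for the second after the job is handed in, with the robot touching nothing.
It also fails if it takes over 70 s, if anything falls off the work surface, if the arm or the gripper's body presses on something with over 40 N, if the wrist force passes 120 N, or if a joint passes its speed limit or range.

## Working session

There is one attempt and no reset: what is moved stays moved. The work goes in short steps, Python scripts to look and compute and a tool call to move; the robot and the scene stay as the last step left them, time stands still between calls to the robot, and variables do not carry over. Pictures are saved under pics/ and viewed, at most 10 in all, crops included, and the job is handed in when it is done.

Besides the shell and the picture viewer there is one more tool, called after "Emit:" by a JSON object that holds its "fn" and its "kwargs". send_rows: Moves the arm, as the interface text tells. Shifts and turns lie within -1 to 1; 1 stands for 500 mm of shift or 30 degrees of turn. Its arguments: {"type":"object","properties":{"motion":{"type":"array"},"grip_force":{"type":"number"}},"required":["motion"]}

```bash
mkdir -p pics; cat > h.py <<'E'
import numpy as np, cv2
from workcell import env
def cam(n):
    s=env.state(); f=env.grab_frame(n); im=f["frame"]
    fl=240/np.tan(np.radians(f["vertical_fov"])/2)
    K=np.array([[fl,0,f["cx"]],[0,fl,f["cy"]],[0,0,1]])
    if "rvec" in f:
        R=cv2.Rodrigues(np.array(f["rvec"],float))[0]; t=np.array(f["tvec"],float).ravel()
    else:
        T=np.array(f["T_tool_cam"]); 
        from scipy.spatial.transform import Rotation as Ro
        W=np.eye(4); W[:3,:3]=Ro.from_euler("xyz",s["ee_rot"],degrees=True).as_matrix(); W[:3,3]=s["ee_pos"]
        M=np.linalg.inv(W@T); R=M[:3,:3]; t=M[:3,3]
    return im,K,R,t
def ray(c,uv):
    im,K,R,t=c; d=R.T@np.linalg.inv(K)@np.array([uv[0],uv[1],1.]); return -R.T@t,d/np.linalg.norm(d)
def onz(c,uv,z):
    o,d=ray(c,uv); return o+d*(z-o[2])/d[2]
def two(c1,u1,c2,u2):
    o1,d1=ray(c1,u1);o2,d2=ray(c2,u2)
    s=np.linalg.lstsq(np.stack([d1,-d2],1),o2-o1,rcond=None)[0]
    p,q=o1+s[0]*d1,o2+s[1]*d2
    return (p+q)/2,np.linalg.norm(p-q)
def proj(c,P):
    im,K,R,t=c; p=K@(R@np.array(P,float)+t); return p[:2]/p[2]
def save(n,im): cv2.imwrite(n,im[:,:,::-1])
E
python3 - <<'E'
from h import *
print({k:np.round(v,2) for k,v in env.state().items()})
a,b=cam("side"),cam("top")
for c in(a,b): print(c[0].shape, -c[2].T@c[3], c[2][2], c[1][0,0])
save("pics/side.png",a[0]);save("pics/top.png",b[0])
E
```

```text
{'time_s': np.float64(0.0), 'qpos': array([64.17, 18.35, 89.71, -0.  , 72.04, -1.15]), 'qvel': array([-0.07,  0.08, -0.02, -0.01, -0.03,  0.02]), 'effort': array([  0.  , -41.25, -23.2 ,   0.07,   0.05,  -0.  ]), 'ee_pos': array([239.91, 522.03, 213.13]), 'ee_rot': array([-179.9 ,   -0.  ,  155.32]), 'force': array([-0.26,  0.1 ,  0.46]), 'torque': array([ 0.04,  0.04, -0.04]), 'gripper_force': np.float64(0.0), 'gripper_width': np.float64(91.28)}
(480, 640, 3) [  -75.25489388 -1197.70095179  1049.6671692 ] [ 0.38777189  0.72753106 -0.56597837] 609.2466612061187
(480, 640, 3) [ 258.36883192   35.08078666 1690.82193863] [ 0.18809542 -0.01034123 -0.98209632] 438.75026882980376
```

View pics/side.png

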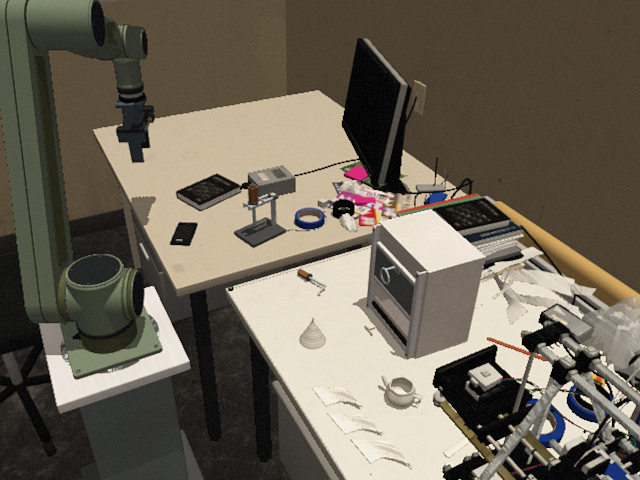

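View pics/top.png

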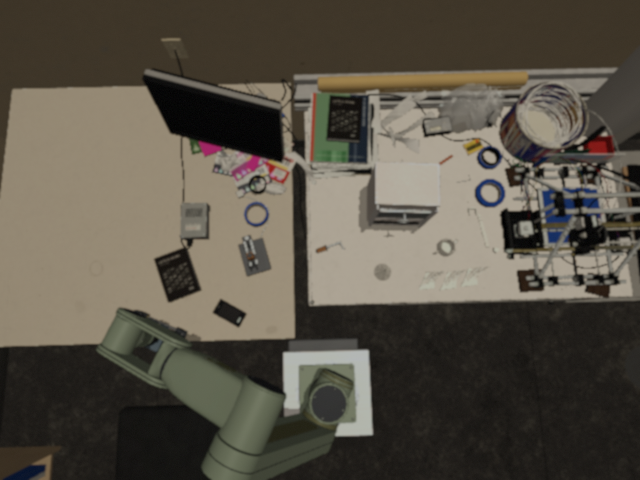

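The side view shows a pole with a brown grip hanging in the stand at (255,200). A small pole lies on the white desk at (311,278), and the cabinet with its ring is at (388,272). In the top view the stand is at (253,255), the cabinet at (405,195) and the small lying pole at (328,247). Candidates for the pole are the hanging one at side (255,200) and the lying one at side (311,278). The description says hanging upright, so I'll check that one in a close crop.

```bash
python3 - <<'E'
from h import *
a,b=cam("side")[0],cam("top")[0]
r=lambda i,x,y,w,h:cv2.resize(i[y:y+h,x:x+w],(400,300),interpolation=cv2.INTER_CUBIC)
save("pics/c1.png",np.vstack([np.hstack([r(a,220,170,100,75),r(a,350,240,100,75)]),np.hstack([r(b,220,220,80,60),r(b,360,170,80,60)])]))
E
```

```text
(no output)
```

View pics/c1.png

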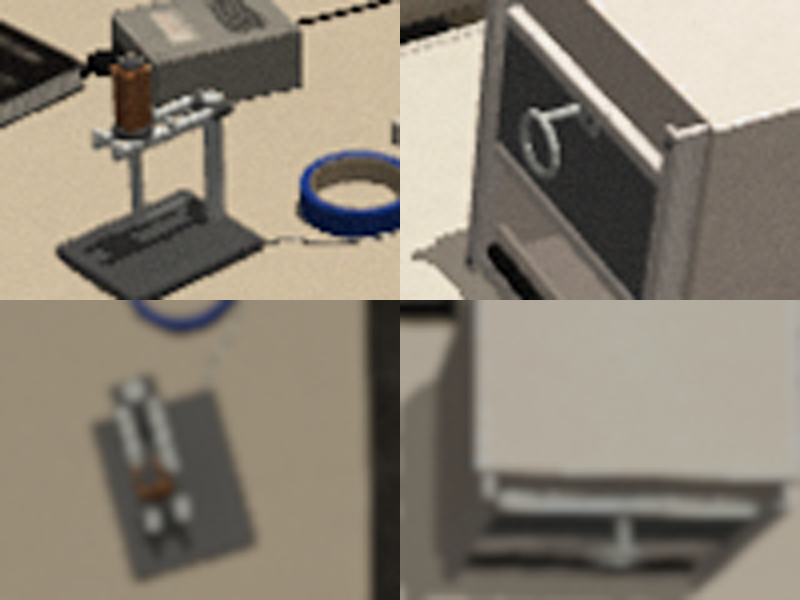

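```bash
python3 - <<'E'
from h import *
np.set_printoptions(precision=1,suppress=True)
a,b=cam("side"),cam("top")
F=np.array([onz(b,p,12) for p in [(238.6,245),(263,238),(271.4,268.6),(247,276)]])
print("foot",F,F.mean(0),[np.linalg.norm(F[i]-F[i-1]) for i in range(4)])
d=(F[0]-F[3]+F[1]-F[2]);print("yaw",np.degrees(np.arctan2(d[1],d[0])))
print("grip top",onz(b,(250.8,256.8),174),"button",two(a,(252.5,184.5),b,(250.8,255.5)))
print("ring",two(a,(385,275),b,(404.4,220)))
# colour mask of grip
for c,(x,y,w,h) in ((a,(235,175,40,40)),(b,(235,240,35,35))):
    im=c[0][y:y+h,x:x+w].astype(int); m=((im[...,0]-im[...,2])>45)&(im[...,0]<150)
    v,u=np.nonzero(m);print(m.sum(),u.mean()+x,v.mean()+y,u.min()+x,u.max()+x,v.min()+y,v.max()+y)
# cabinet roof
m=(b[0].astype(int).min(2)>140).astype(np.uint8);m[:,:365]=0;m[:,445:]=0;m[:155]=0;m[235:]=0
# cabinet corners top at z=260
C=[onz(b,p,260) for p in [(360+80/5,170+172/5),(360+382/5,170+185/5)]];print("front roof corners",C)
E
```

```text
foot [[557.  326.2  12. ]
 [582.2 231.5  12. ]
 [461.7 199.7  12. ]
 [435.7 293.2  12. ]] [509.2 262.6  12. ] [np.float64(125.70978484055243), np.float64(97.94207624755401), np.float64(124.63620205072327), np.float64(97.05961636309857)]
yaw 14.989961323200058
grip top [485.3 255.3 174. ] button (array([490.1, 253.1, 185.3]), np.float64(4.001457190376488))
ring (array([ 598.9, -285.6,  190. ]), np.float64(0.8410784219905179))
39 252.94871794871796 191.43589743589743 248 257 186 201
4 251.5 256.75 249 253 256 258
front roof corners [array([ 639.7, -178.5,  260. ]), array([ 625.5, -381.7,  260. ])]
```

The crop confirms it: full-size pole with wooden grip, dark collar on the prongs, hanging in the stand (yaw about 15°). I put its axis at about (489,254), and the button measured z 185 against 181 expected. The ring is at about (599,-286,190). I'm moving above the stand for a close look.

Emit:
{"fn": "send_rows", "kwargs": {"motion": [{"rz": -0.331, "gripper": -1}, {"rz": -0.331, "gripper": -1}, {"rz": -0.331, "gripper": -1}, {"rz": -0.331, "gripper": -1}, {"tx": -0.0428, "ty": -0.0808, "tz": -0.0165, "gripper": -1}, {"tx": -0.0428, "ty": -0.0808, "tz": -0.0165, "gripper": -1}, {"tx": -0.0428, "ty": -0.0808, "tz": -0.0165, "gripper": -1}, {"tx": -0.0428, "ty": -0.0808, "tz": -0.0165, "gripper": -1}, {"tx": -0.0428, "ty": -0.0808, "tz": -0.0165, "gripper": -1}, {"tx": -0.0428, "ty": -0.0808, "tz": -0.0165, "gripper": -1}, {"tx": -0.0428, "ty": -0.0808, "tz": -0.0165, "gripper": -1}, {"tx": -0.0428, "ty": -0.0808, "tz": -0.0165, "gripper": -1}]}}

```text
invalid input at $.motion[0]: expected keys tx, ty, tz, rx, ry, rz, gripper
```

```bash
python3 - <<'E'
from h import *
np.set_printoptions(precision=2,suppress=True)
s=env.state();print(s["ee_pos"],s["ee_rot"],s["time_s"],s["force"]);print(env.grab_frame("wrist")["T_tool_cam"])
w=cam("wrist");save("pics/w1.png",w[0])
print(proj(w,(489,254,181)),proj(w,(489,254,124)),proj(w,(489,254,12)))
E
```

```text
[240.06 522.33 213.68] [-179.97   -0.    155.32] 0.3 [0.01 0.09 0.9 ]
[[   0.     -0.97   -0.24   66.  ]
 [   1.      0.      0.     -0.21]
 [  -0.     -0.24    0.97 -170.94]
 [   0.      0.      0.      1.  ]]
[141.81 668.98] [169.78 585.74] [205.12 480.58]
```

View pics/w1.png

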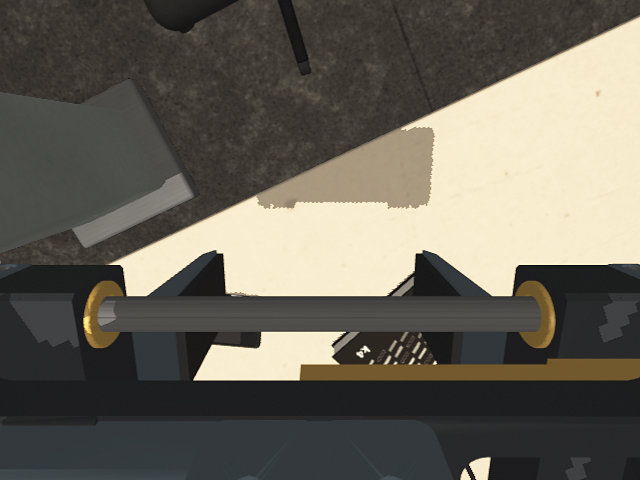

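That picture only shows the start pose, because rows need every key; the gripper hides the lower half of the view. I'll place the camera, which sits on tool +x, over the pole.

Emit:
{"fn": "send_rows", "kwargs": {"motion": [{"tx": 0, "ty": 0, "tz": 0, "rx": 0, "ry": 0, "rz": -0.331, "gripper": -1}, {"tx": 0, "ty": 0, "tz": 0, "rx": 0, "ry": 0, "rz": -0.331, "gripper": -1}, {"tx": 0, "ty": 0, "tz": 0, "rx": 0, "ry": 0, "rz": -0.331, "gripper": -1}, {"tx": 0, "ty": 0, "tz": 0, "rx": 0, "ry": 0, "rz": -0.331, "gripper": -1}, {"tx": -0.06, "ty": -0.081, "tz": -0.0165, "rx": 0, "ry": 0, "rz": 0, "gripper": -1}, {"tx": -0.06, "ty": -0.081, "tz": -0.0165, "rx": 0, "ry": 0, "rz": 0, "gripper": -1}, {"tx": -0.06, "ty": -0.081, "tz": -0.0165, "rx": 0, "ry": 0, "rz": 0, "gripper": -1}, {"tx": -0.06, "ty": -0.081, "tz": -0.0165, "rx": 0, "ry": 0, "rz": 0, "gripper": -1}, {"tx": -0.06, "ty": -0.081, "tz": -0.0165, "rx": 0, "ry": 0, "rz": 0, "gripper": -1}, {"tx": -0.06, "ty": -0.081, "tz": -0.0165, "rx": 0, "ry": 0, "rz": 0, "gripper": -1}, {"tx": -0.06, "ty": -0.081, "tz": -0.0165, "rx": 0, "ry": 0, "rz": 0, "gripper": -1}, {"tx": -0.06, "ty": -0.081, "tz": -0.0165, "rx": 0, "ry": 0, "rz": 0, "gripper": -1}]}}

```text
time_s: 1.9
ee_pos: [557.1, 270.7, 280.3]
ee_rot: [180.0, 0.0, -165.0]
force: [0.1, 1.4, -0.4]
gripper_width: 91.3
gripper_force: 0.0
```

```bash
python3 - <<'E'
from h import *
np.set_printoptions(precision=2,suppress=True)
s=env.state();print(s["ee_pos"],s["ee_rot"],s["time_s"],s["force"])
w=cam("wrist");save("pics/w2.png",w[0]);import pickle;pickle.dump(w,open("w2.pkl","wb"))
print(proj(w,(489,254,181)),proj(w,(489,254,124)),proj(w,(489,254,12)))
E
```

```text
[557.14 270.69 280.31] [ 179.98    0.02 -164.97] 1.9 [ 0.12  1.37 -0.36]
[322.83 136.03] [322.14 136.96] [321.31 138.07]
```

View pics/w2.png

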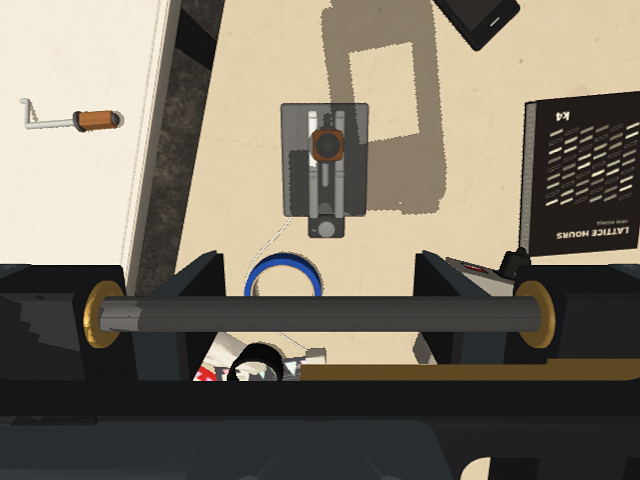

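The wrist view shows the pole's button at (327,146) and its grip aligned with the prongs. The foot is nearly square to the picture, with corners (281,103), (369,103), (367,216) and (283,216). The small look-alike is at (75,120), far away.

```bash
python3 - <<'E'
from h import *
import pickle
np.set_printoptions(precision=1,suppress=True)
w=pickle.load(open("w2.pkl","rb"))
print("button",onz(w,(327.5,146),181))
F=np.array([onz(w,p,12) for p in [(281,103),(369,103),(367.5,216),(283,216)]]);print(F,F.mean(0))
for i,j in((0,3),(1,2)):
    d=F[j]-F[i];print(np.degrees(np.arctan2(d[1],d[0])),np.linalg.norm(d))
im=w[0].astype(int)[120:175,300:355];m=((im[...,0]-im[...,2])>40)&(im[...,0]-im[...,1]>25)
v,u=np.nonzero(m);c=np.column_stack([u+300,v+120]).astype(np.float32)
print(cv2.minAreaRect(c), [onz(w,p,174) for p in [cv2.minAreaRect(c)[0]]])
q=[onz(w,p,118)for p in((326.5,215),(326.5,105))];d=q[0]-q[1];print(q,np.degrees(np.arctan2(d[1],d[0])))
E
```

```text
button [494.7 258.9 181. ]
[[464.2 200.8  12. ]
 [438.7 295.4  12. ]
 [561.8 330.9  12. ]
 [588.  233.3  12. ]] [513.2 265.1  12. ]
14.71912782920954 128.04937163764478
16.10333069457705 128.0761530978323
((327.5, 145.0), (30.0, 29.0), 90.0) [array([494.1, 258.9, 174. ])]
[array([554. , 275.8, 118. ]), array([462.7, 250.7, 118. ])] 15.333014119324988
```

Emit:
{"fn": "send_rows", "kwargs": {"motion": [{"tx": 0.0641, "ty": 0.0045, "tz": 0, "rx": 0, "ry": 0, "rz": 0, "gripper": -1}, {"tx": 0.0641, "ty": 0.0045, "tz": 0, "rx": 0, "ry": 0, "rz": 0, "gripper": -1}, {"tx": 0, "ty": 0, "tz": 0.05, "rx": 0, "ry": 0, "rz": 0, "gripper": -1}, {"tx": 0, "ty": 0, "tz": 0.08, "rx": 0, "ry": 0, "rz": 0, "gripper": -1}, {"tx": 0, "ty": 0, "tz": 0.08, "rx": 0, "ry": 0, "rz": 0, "gripper": -1}, {"tx": 0, "ty": 0, "tz": 0.06, "rx": 0, "ry": 0, "rz": 0, "gripper": -1}, {"tx": 0, "ty": 0, "tz": 0.026, "rx": 0, "ry": 0, "rz": 0, "gripper": -1}, {"tx": 0, "ty": 0, "tz": 0, "rx": 0, "ry": 0, "rz": 0, "gripper": -1}, {"tx": 0, "ty": 0, "tz": 0, "rx": 0, "ry": 0, "rz": 0, "gripper": 1}, {"tx": 0, "ty": 0, "tz": 0, "rx": 0, "ry": 0, "rz": 0, "gripper": 1}, {"tx": 0, "ty": 0, "tz": 0, "rx": 0, "ry": 0, "rz": 0, "gripper": 1}, {"tx": 0, "ty": 0, "tz": 0, "rx": 0, "ry": 0, "rz": 0, "gripper": 1}], "grip_force": 50}}

```text
time_s: 3.45
ee_pos: [493.0, 259.6, 132.3]
ee_rot: [180.0, 0.0, -165.0]
force: [-0.3, 0.5, -0.1]
gripper_width: 54.3
gripper_force: 0.0
```

Emit:
{"fn": "send_rows", "kwargs": {"motion": [{"tx": 0, "ty": 0, "tz": 0, "rx": 0, "ry": 0, "rz": 0, "gripper": 1}, {"tx": 0, "ty": 0, "tz": 0, "rx": 0, "ry": 0, "rz": 0, "gripper": 1}]}}

```text
time_s: 3.7
ee_pos: [492.9, 259.6, 132.0]
ee_rot: [180.0, 0.0, -165.0]
force: [-0.1, -0.5, -0.0]
gripper_width: 34.0
gripper_force: 0.0
```

Emit:
{"fn": "send_rows", "kwargs": {"motion": [{"tx": 0, "ty": 0, "tz": 0, "rx": 0, "ry": 0, "rz": 0, "gripper": 1}, {"tx": 0, "ty": 0, "tz": 0, "rx": 0, "ry": 0, "rz": 0, "gripper": 1}, {"tx": 0, "ty": 0, "tz": 0, "rx": 0, "ry": 0, "rz": 0, "gripper": 1}, {"tx": 0, "ty": 0, "tz": 0, "rx": 0, "ry": 0, "rz": 0, "gripper": 1}]}}

```text
time_s: 4.2
ee_pos: [492.9, 259.6, 131.9]
ee_rot: [180.0, -0.0, -165.0]
force: [0.2, -0.9, -0.5]
gripper_width: 21.8
gripper_force: 50.0
```

Emit:
{"fn": "send_rows", "kwargs": {"motion": [{"tx": 0, "ty": 0, "tz": -0.014, "rx": 0, "ry": 0, "rz": 0, "gripper": 1}, {"tx": 0, "ty": 0, "tz": -0.014, "rx": 0, "ry": 0, "rz": 0, "gripper": 1}, {"tx": 0, "ty": 0, "tz": 0, "rx": 0, "ry": 0, "rz": 0, "gripper": 1}, {"tx": 0.03, "ty": 0, "tz": 0, "rx": 0, "ry": 0, "rz": 0, "gripper": 1}]}}

```text
time_s: 4.7
ee_pos: [478.5, 255.7, 145.9]
ee_rot: [180.0, 0.0, -165.0]
force: [-0.1, -0.6, -1.7]
gripper_width: 21.6
gripper_force: 50.0
```

Emit:
{"fn": "send_rows", "kwargs": {"motion": [{"tx": 0.05, "ty": 0, "tz": 0, "rx": 0, "ry": 0, "rz": 0, "gripper": 1}, {"tx": 0.05, "ty": 0, "tz": 0, "rx": 0, "ry": 0, "rz": 0, "gripper": 1}, {"tx": 0.05, "ty": 0, "tz": 0, "rx": 0, "ry": 0, "rz": 0, "gripper": 1}, {"tx": 0.05, "ty": 0, "tz": 0, "rx": 0, "ry": 0, "rz": 0, "gripper": 1}, {"tx": 0.0, "ty": 0, "tz": 0, "rx": 0, "ry": 0, "rz": 0, "gripper": 1}, {"tx": 0, "ty": 0, "tz": -0.06, "rx": 0, "ry": 0, "rz": 0, "gripper": 1}, {"tx": 0, "ty": 0, "tz": -0.1, "rx": 0, "ry": 0, "rz": 0, "gripper": 1}, {"tx": 0, "ty": 0, "tz": -0.1, "rx": 0, "ry": 0, "rz": 0, "gripper": 1}, {"tx": 0, "ty": 0, "tz": -0.06, "rx": 0, "ry": 0, "rz": 0, "gripper": 1}, {"tx": 0, "ty": 0, "tz": 0, "rx": 0, "ry": 0, "rz": 0, "gripper": 1}]}}

```text
time_s: 5.95
ee_pos: [383.3, 230.4, 308.0]
ee_rot: [179.9, 0.3, -165.0]
force: [-0.6, -0.2, -1.9]
gripper_width: 21.3
gripper_force: 50.0
```

```bash
python3 - <<'E'
from h import *
np.set_printoptions(precision=1,suppress=True)
s=env.state();print(s["ee_pos"],s["ee_rot"],s["time_s"],s["force"])
a,b,w=cam("side"),cam("top"),cam("wrist")
r=lambda i,x,y,w,h:cv2.resize(i[y:y+h,x:x+w],(400,300),interpolation=cv2.INTER_CUBIC)
p=proj(a,s["ee_pos"]-np.array([0,0,30]));print(p);x,y=(p-[50,37]).astype(int)
save("pics/c2.png",np.vstack([np.hstack([r(a[0],x,y,100,75),r(a[0],350,240,100,75)]),np.hstack([cv2.resize(w[0],(400,300)),r(a[0],220,170,100,75)])]))
print(x,y)
E
```

```text
[383.3 230.4 308. ] [ 179.9    0.3 -165. ] 5.95 [-0.6 -0.2 -1.9]
[217.1 166.7]
167 129
```

View pics/c2.png

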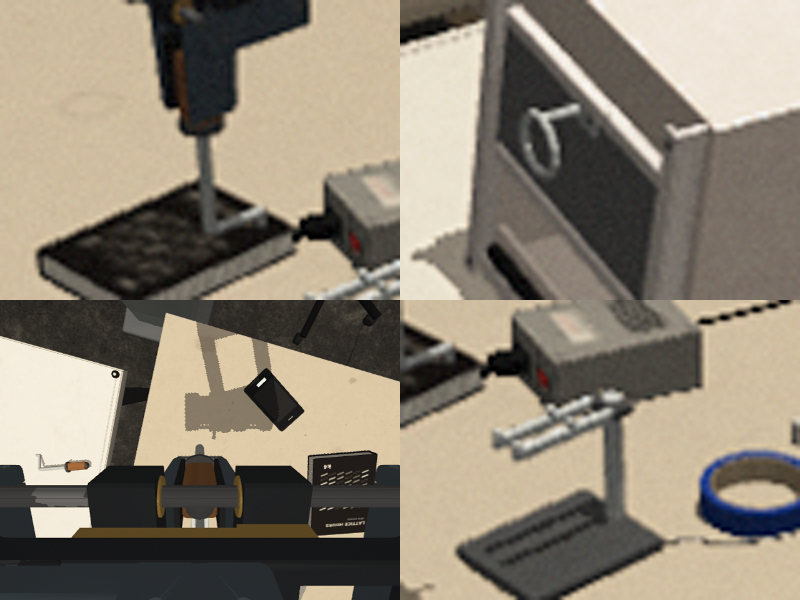

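The pole is held straight, with its finger pointing to the stand's +x and the stand empty. In the side view its foot is at (219.5,186). Next I'll find the cabinet's yaw from its roof outline.

```bash
python3 - <<'E'
from h import *
np.set_printoptions(precision=1,suppress=True)
a,b=cam("side"),cam("top")
print("pole foot expected",proj(a,(383.3,230.4,210)),"seen 219.5,186")
for c,seed,z in((b,(405,185),260),(a,(430,240),260)):
    g=cv2.GaussianBlur(c[0],(3,3),0)
    m=np.zeros((482,642),np.uint8)
    cv2.floodFill(g.copy(),m,seed,0,(5,)*3,(5,)*3,4|(255<<8)|cv2.FLOODFILL_MASK_ONLY|cv2.FLOODFILL_FIXED_RANGE*0)
    m=m[1:-1,1:-1];k=max(cv2.findContours(m,cv2.RETR_EXTERNAL,cv2.CHAIN_APPROX_NONE)[0],key=cv2.contourArea)
    q=cv2.approxPolyDP(k,6,True)[:,0];print(m.astype(bool).sum(),q.tolist())
    P=np.array([onz(c,p,z) for p in q]);print(P)
    for i in range(len(P)):
        d=P[i]-P[i-1];print(np.linalg.norm(d),np.degrees(np.arctan2(d[1],d[0])))
E
```

```text
pole foot expected [218.9 188.6] seen 219.5,186
31080 [[515, 99], [501, 91], [442, 96], [455, 96], [451, 103], [380, 92], [407, 99], [379, 110], [371, 97], [369, 164], [314, 164], [318, 170], [307, 171], [309, 300], [595, 296], [573, 286], [519, 293], [515, 270], [531, 267], [531, 259], [507, 260], [498, 212], [523, 204], [511, 200], [523, 193], [507, 187], [504, 161], [482, 170], [475, 153], [465, 154], [465, 142], [423, 138], [420, 127], [403, 134], [420, 124], [413, 101], [443, 106], [420, 104], [442, 115], [425, 118], [427, 130], [486, 126], [487, 113], [495, 124], [501, 107], [512, 103], [501, 102]]
[[1012.5 -691.3  260. ]
 [1044.4 -644.8  260. ]
 [1030.3 -433.2  260. ]
 [1029.1 -479.3  260. ]
 [1002.7 -462.9  260. ]
 [1051.  -214.1  260. ]
 [1021.8 -308.3  260. ]
 [ 982.3 -206.9  260. ]
 [1032.5 -181.2  260. ]
 [ 783.5 -161.9  260. ]
 [ 788.2   26.8  260. ]
 [ 766.3   13.7  260. ]
 [ 763.7   51.4  260. ]
 [ 326.5   54.7  260. ]
 [ 314.4 -874.2  260. ]
 [ 348.6 -806.9  260. ]
 [ 330.7 -627.9  260. ]
 [ 405.9 -623.2  260. ]
 [ 414.3 -677.   260. ]
 [ 440.8 -680.2  260. ]
 [ 439.6
[... 1977 characters left out ...]
84354811 -101.68667246465127
81.26395490450913 83.21898835751178
86.25164234172513 -120.37063904961792
61.41779836568497 99.21767997126577
45.2240429682584 -175.31000283491443
207.9391487159779 -87.29328490235959
49.481655100524144 -9.76268729939478
48.39368658192044 -150.36839141675685
69.43568236882861 -23.650641338972466
43.040034371203085 -70.61335987161645
38.871806575820216 82.95763748649276
3156 [[381, 221], [428, 270], [482, 256], [431, 211]]
[[ 651.9 -175.   260. ]
 [ 636.6 -386.2  260. ]
 [ 776.1 -397.6  260. ]
 [ 789.  -190.8  260. ]]
137.9751471059443 173.43816743717426
211.73750692576655 -94.15132769835081
139.9773381303291 -4.671297916407419
207.21556642765805 86.43445912729766
```

Emit:
{"fn": "send_rows", "kwargs": {"motion": [{"tx": 0, "ty": 0, "tz": 0, "rx": 0, "ry": 0, "rz": 0.317, "gripper": 1}, {"tx": 0, "ty": 0, "tz": 0, "rx": 0, "ry": 0, "rz": 0.317, "gripper": 1}, {"tx": -0.0312, "ty": -0.1, "tz": 0.004, "rx": 0, "ry": 0, "rz": 0, "gripper": 1}, {"tx": -0.0312, "ty": -0.1, "tz": 0.004, "rx": 0, "ry": 0, "rz": 0, "gripper": 1}, {"tx": -0.0312, "ty": -0.1, "tz": 0.004, "rx": 0, "ry": 0, "rz": 0, "gripper": 1}, {"tx": -0.0312, "ty": -0.1, "tz": 0.004, "rx": 0, "ry": 0, "rz": 0, "gripper": 1}, {"tx": -0.0312, "ty": -0.1, "tz": 0.004, "rx": 0, "ry": 0, "rz": 0, "gripper": 1}, {"tx": -0.0312, "ty": -0.1, "tz": 0.004, "rx": 0, "ry": 0, "rz": 0, "gripper": 1}, {"tx": -0.0312, "ty": -0.1, "tz": 0.004, "rx": 0, "ry": 0, "rz": 0, "gripper": 1}, {"tx": -0.0312, "ty": -0.1, "tz": 0.004, "rx": 0, "ry": 0, "rz": 0, "gripper": 1}, {"tx": -0.0312, "ty": -0.1, "tz": 0.004, "rx": 0, "ry": 0, "rz": 0, "gripper": 1}, {"tx": -0.0312, "ty": -0.1, "tz": 0.004, "rx": 0, "ry": 0, "rz": 0, "gripper": 1}], "grip_force": 60}}

```text
time_s: 7.7
ee_pos: [502.6, -281.5, 284.4]
ee_rot: [179.9, -0.1, 176.0]
force: [0.4, -0.1, -1.5]
gripper_width: 21.5
gripper_force: 60.0
```

Emit:
{"fn": "send_rows", "kwargs": {"motion": [{"tx": 0, "ty": 0, "tz": 0, "rx": 0, "ry": 0, "rz": 0, "gripper": 1}, {"tx": 0, "ty": 0, "tz": 0, "rx": 0, "ry": 0, "rz": 0, "gripper": 1}]}}

```text
time_s: 7.95
ee_pos: [502.2, -279.4, 284.6]
ee_rot: [179.9, -0.1, 176.0]
force: [-0.0, -0.1, -1.1]
gripper_width: 21.8
gripper_force: 60.0
```

```bash
python3 - <<'E'
from h import *
import pickle
np.set_printoptions(precision=1,suppress=True)
s=env.state();print(s["ee_pos"],s["ee_rot"],s["time_s"],s["force"])
a,b,w=cam("side"),cam("top"),cam("wrist");pickle.dump((a,b,w),open("r.pkl","wb"))
r=lambda i,x,y,w,h:cv2.resize(i[y:y+h,x:x+w],(400,300),interpolation=cv2.INTER_CUBIC)
save("pics/c3.png",np.vstack([np.hstack([r(a[0],310,225,100,75),r(b[0],365,190,80,60)]),np.hstack([cv2.resize(w[0],(400,300)),r(a[0],360,250,48,36)])]))
p=s["ee_pos"];f=np.array([.9976,-.0698,0])
for n,q in (("axis",p+[0,0,-94]),("hook25",p+25*f+[0,0,-94]),("ring",(599,-286,190))): print(n,proj(a,q),proj(b,q),proj(w,q))
E
```

```text
[ 502.2 -279.4  284.6] [179.9  -0.1 176. ] 7.95 [-0.  -0.1 -1.1]
axis [347.7 284.8] [404.4 247.3] [318.9 234.3]
hook25 [357.6 282.2] [404.4 240.2] [318.9 266.8]
ring [385.3 275. ] [404.5 220.1] [318.9 352.3]
```

View pics/c3.png

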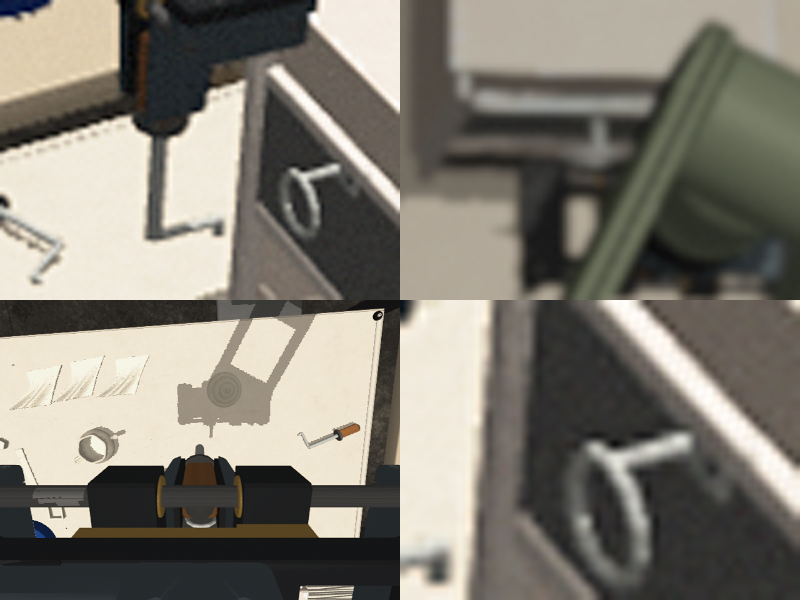

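In the side view the finger runs from (349,283) to its tip at (365,281), and the ring is at (385.2,275.6). The pole is within about 2 mm of prediction. I'm advancing most of the way, then checking.

Emit:
{"fn": "send_rows", "kwargs": {"motion": [{"tx": 0, "ty": 0, "tz": -0.005, "rx": 0, "ry": 0, "rz": 0, "gripper": 1}, {"tx": -0.022, "ty": 0, "tz": 0, "rx": 0, "ry": 0, "rz": 0, "gripper": 1}, {"tx": -0.022, "ty": 0, "tz": 0, "rx": 0, "ry": 0, "rz": 0, "gripper": 1}, {"tx": -0.022, "ty": 0, "tz": 0, "rx": 0, "ry": 0, "rz": 0, "gripper": 1}, {"tx": -0.022, "ty": 0, "tz": 0, "rx": 0, "ry": 0, "rz": 0, "gripper": 1}, {"tx": 0, "ty": 0, "tz": 0, "rx": 0, "ry": 0, "rz": 0, "gripper": 1}, {"tx": 0, "ty": 0, "tz": 0, "rx": 0, "ry": 0, "rz": 0, "gripper": 1}]}}

```text
time_s: 8.98
ee_pos: [546.5, -282.9, 288.2]
ee_rot: [180.0, -0.0, 176.0]
force: [-0.5, -0.4, -1.9]
gripper_width: 21.8
gripper_force: 60.0
```

```bash
python3 - <<'E'
from h import *
np.set_printoptions(precision=1,suppress=True)
s=env.state();print(s["ee_pos"],s["ee_rot"],s["time_s"],s["force"])
a=cam("side")
c=cv2.resize(a[0][240:300,350:430],(800,600),interpolation=cv2.INTER_CUBIC)
save("pics/c4.png",c)
p=s["ee_pos"];f=np.array([.9976,-.0698,0])
for n,q in (("axis",p+[0,0,-94]),("end45",p+45*f+[0,0,-94]),("tip",p+42*f+[0,0,-106]),("collar",p+[0,0,-14]),("ring",(598,-285.5,188.8))): print(n,(proj(a,q)-[350,240])*10)
E
```

```text
[ 546.5 -282.9  288.2] [180.  -0. 176.] 8.975 [-0.5 -0.4 -1.9]
axis [153.5 390.9]
end45 [326.9 345.1]
tip [311.4 389.2]
collar [176.1 104.8]
ring [347.9 354.5]
```

View pics/c4.png

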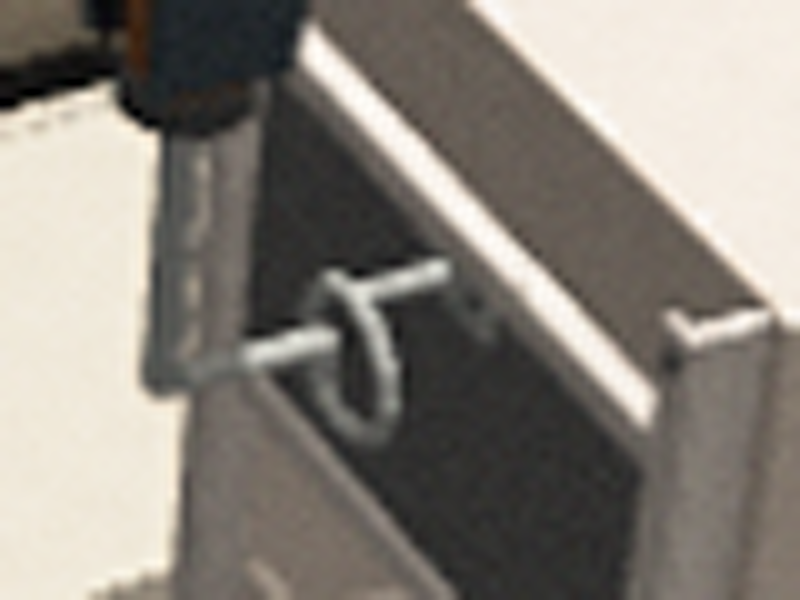

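The finger tip at (340,340) in the crop is just at the ring's plane. The ring's centre is at (353,358), so the tip enters about 5 mm above the middle, as wanted. I'm easing in.

Emit:
{"fn": "send_rows", "kwargs": {"motion": [{"tx": 0, "ty": 0, "tz": 0.003, "rx": 0, "ry": 0, "rz": 0, "gripper": 1}, {"tx": -0.01, "ty": 0, "tz": 0, "rx": 0, "ry": 0, "rz": 0, "gripper": 1}, {"tx": -0.01, "ty": 0, "tz": 0, "rx": 0, "ry": 0, "rz": 0, "gripper": 1}, {"tx": 0, "ty": 0, "tz": 0, "rx": 0, "ry": 0, "rz": 0, "gripper": 1}]}}

```text
time_s: 9.52
ee_pos: [557.0, -283.7, 286.7]
ee_rot: [180.0, -0.0, 176.0]
force: [0.2, 0.0, -1.5]
gripper_width: 22.0
gripper_force: 60.0
```

Emit:
{"fn": "send_rows", "kwargs": {"motion": [{"tx": -0.01, "ty": 0, "tz": 0, "rx": 0, "ry": 0, "rz": 0, "gripper": 1}, {"tx": -0.01, "ty": 0, "tz": 0, "rx": 0, "ry": 0, "rz": 0, "gripper": 1}, {"tx": -0.009, "ty": 0, "tz": 0, "rx": 0, "ry": 0, "rz": 0, "gripper": 1}, {"tx": 0, "ty": 0, "tz": 0, "rx": 0, "ry": 0, "rz": 0, "gripper": 1}, {"tx": 0, "ty": 0, "tz": 0, "rx": 0, "ry": 0, "rz": 0, "gripper": 1}]}}

```text
time_s: 10.15
ee_pos: [571.0, -284.7, 286.9]
ee_rot: [180.0, -0.0, 176.0]
force: [0.4, -1.0, -2.1]
gripper_width: 21.8
gripper_force: 60.0
```

```bash
python3 - <<'E'
from h import *
np.set_printoptions(precision=1,suppress=True)
s=env.state();print(s["ee_pos"],s["ee_rot"],s["time_s"],s["force"])
a=cam("side")
save("pics/c5.png",cv2.resize(a[0][240:300,350:430],(800,600),interpolation=cv2.INTER_CUBIC))
E
```

```text
[ 571.  -284.7  286.9] [180.  -0. 176.] 10.15 [ 0.4 -1.  -2.1]
```

View pics/c5.png

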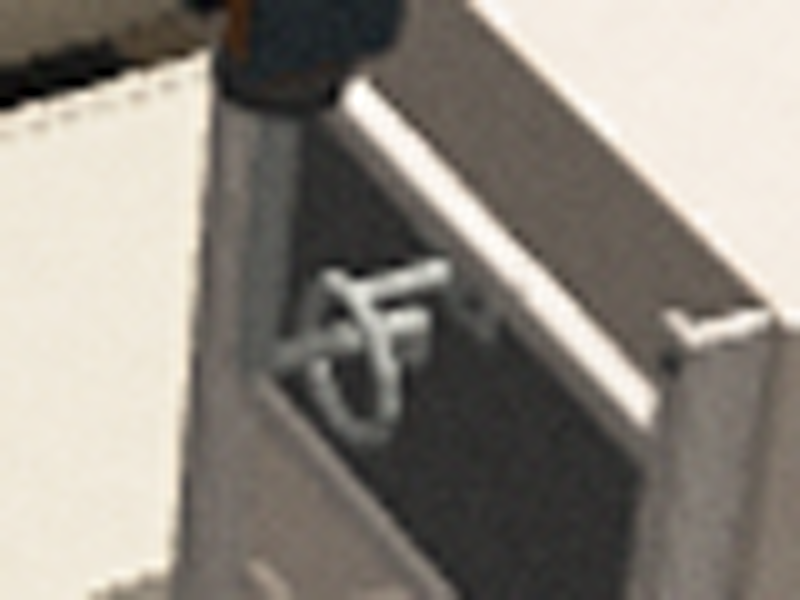

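The finger is through the ring, with the turned-down tip visible behind it at (420,345). Now I'll pull down in small steps, watching the force.

Emit:
{"fn": "send_rows", "kwargs": {"motion": [{"tx": 0, "ty": 0, "tz": 0.006, "rx": 0, "ry": 0, "rz": 0, "gripper": 1}, {"tx": 0, "ty": 0, "tz": 0.006, "rx": 0, "ry": 0, "rz": 0, "gripper": 1}, {"tx": 0, "ty": 0, "tz": 0.006, "rx": 0, "ry": 0, "rz": 0, "gripper": 1}, {"tx": 0, "ty": 0, "tz": 0.006, "rx": 0, "ry": 0, "rz": 0, "gripper": 1}, {"tx": 0, "ty": 0, "tz": 0.004, "rx": 0, "ry": 0, "rz": 0, "gripper": 1}, {"tx": 0, "ty": 0, "tz": 0.004, "rx": 0, "ry": 0, "rz": 0, "gripper": 1}, {"tx": 0, "ty": 0, "tz": 0.004, "rx": 0, "ry": 0, "rz": 0, "gripper": 1}, {"tx": 0, "ty": 0, "tz": 0.004, "rx": 0, "ry": 0, "rz": 0, "gripper": 1}, {"tx": 0, "ty": 0, "tz": 0.004, "rx": 0, "ry": 0, "rz": 0, "gripper": 1}, {"tx": 0, "ty": 0, "tz": 0.004, "rx": 0, "ry": 0, "rz": 0, "gripper": 1}, {"tx": 0, "ty": 0, "tz": 0.004, "rx": 0, "ry": 0, "rz": 0, "gripper": 1}, {"tx": 0, "ty": 0, "tz": 0.004, "rx": 0, "ry": 0, "rz": 0, "gripper": 1}]}}

```text
time_s: 11.7
ee_pos: [571.1, -284.7, 259.1]
ee_rot: [-180.0, 0.0, 176.0]
force: [-1.0, 0.3, 1.8]
gripper_width: 22.1
gripper_force: 60.0
```

Emit:
{"fn": "send_rows", "kwargs": {"motion": [{"tx": 0, "ty": 0, "tz": 0.004, "rx": 0, "ry": 0, "rz": 0, "gripper": 1}, {"tx": 0, "ty": 0, "tz": 0.004, "rx": 0, "ry": 0, "rz": 0, "gripper": 1}, {"tx": 0, "ty": 0, "tz": 0.004, "rx": 0, "ry": 0, "rz": 0, "gripper": 1}, {"tx": 0, "ty": 0, "tz": 0.004, "rx": 0, "ry": 0, "rz": 0, "gripper": 1}, {"tx": 0, "ty": 0, "tz": 0.004, "rx": 0, "ry": 0, "rz": 0, "gripper": 1}, {"tx": 0, "ty": 0, "tz": 0.004, "rx": 0, "ry": 0, "rz": 0, "gripper": 1}, {"tx": 0, "ty": 0, "tz": 0.004, "rx": 0, "ry": 0, "rz": 0, "gripper": 1}, {"tx": 0, "ty": 0, "tz": 0.004, "rx": 0, "ry": 0, "rz": 0, "gripper": 1}, {"tx": 0, "ty": 0, "tz": 0.004, "rx": 0, "ry": 0, "rz": 0, "gripper": 1}, {"tx": 0, "ty": 0, "tz": 0.004, "rx": 0, "ry": 0, "rz": 0, "gripper": 1}]}}

```text
time_s: 12.95
ee_pos: [571.1, -284.7, 238.8]
ee_rot: [180.0, 0.0, 176.0]
force: [-0.5, -0.4, 2.6]
gripper_width: 21.9
gripper_force: 60.0
```

Emit:
{"fn": "send_rows", "kwargs": {"motion": [{"tx": 0, "ty": 0, "tz": 0.004, "rx": 0, "ry": 0, "rz": 0, "gripper": 1}, {"tx": 0, "ty": 0, "tz": 0.004, "rx": 0, "ry": 0, "rz": 0, "gripper": 1}, {"tx": 0, "ty": 0, "tz": 0.004, "rx": 0, "ry": 0, "rz": 0, "gripper": 1}, {"tx": 0, "ty": 0, "tz": 0.003, "rx": 0, "ry": 0, "rz": 0, "gripper": 1}]}}

```text
time_s: 13.45
ee_pos: [571.1, -284.7, 231.3]
ee_rot: [180.0, 0.0, 176.0]
force: [0.1, 0.4, 2.0]
gripper_width: 21.6
gripper_force: 60.0
```

```bash
python3 - <<'E'
from h import *
np.set_printoptions(precision=1,suppress=True)
a=cam("side")
save("pics/c6.png",cv2.resize(a[0][240:360,350:510],(800,600),interpolation=cv2.INTER_CUBIC))
E
```

```text
(no output)
```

View pics/c6.png

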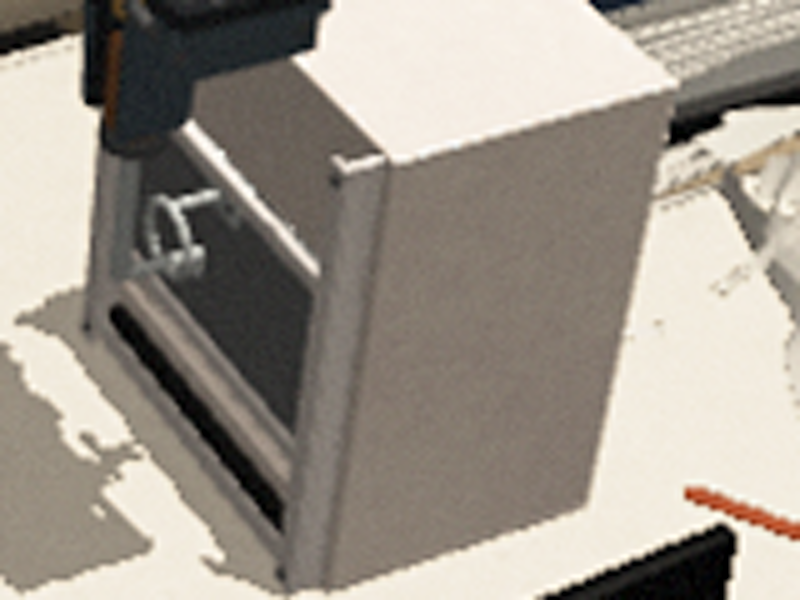

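The crop shows the hook bearing on the ring's lower arc at (185,262), with the sash coming down towards the dark seal band at (200,420). I'll keep stepping at most 2.4 mm per call, which keeps the pull under about 16 N.

Emit:
{"fn": "send_rows", "kwargs": {"motion": [{"tx": 0, "ty": 0, "tz": 0.0024, "rx": 0, "ry": 0, "rz": 0, "gripper": 1}, {"tx": 0, "ty": 0, "tz": 0.0024, "rx": 0, "ry": 0, "rz": 0, "gripper": 1}]}}

```text
time_s: 13.75
ee_pos: [571.1, -284.7, 229.0]
ee_rot: [180.0, 0.0, 176.0]
force: [-0.6, -1.3, 2.6]
gripper_width: 21.7
gripper_force: 60.0
```

Emit:
{"fn": "send_rows", "kwargs": {"motion": [{"tx": 0, "ty": 0, "tz": 0.0024, "rx": 0, "ry": 0, "rz": 0, "gripper": 1}, {"tx": 0, "ty": 0, "tz": 0.0024, "rx": 0, "ry": 0, "rz": 0, "gripper": 1}]}}

```text
time_s: 14.0
ee_pos: [571.1, -284.7, 226.6]
ee_rot: [180.0, 0.0, 176.0]
force: [-0.2, -0.4, 1.6]
gripper_width: 21.4
gripper_force: 60.0
```

Emit:
{"fn": "send_rows", "kwargs": {"motion": [{"tx": 0, "ty": 0, "tz": 0.0024, "rx": 0, "ry": 0, "rz": 0, "gripper": 1}, {"tx": 0, "ty": 0, "tz": 0.0024, "rx": 0, "ry": 0, "rz": 0, "gripper": 1}]}}

```text
time_s: 14.25
ee_pos: [571.1, -284.7, 224.2]
ee_rot: [180.0, 0.0, 176.0]
force: [-1.1, 0.4, 2.6]
gripper_width: 21.8
gripper_force: 60.0
```

Emit:
{"fn": "send_rows", "kwargs": {"motion": [{"tx": 0, "ty": 0, "tz": 0.0024, "rx": 0, "ry": 0, "rz": 0, "gripper": 1}, {"tx": 0, "ty": 0, "tz": 0.0024, "rx": 0, "ry": 0, "rz": 0, "gripper": 1}]}}

```text
time_s: 14.5
ee_pos: [571.1, -284.7, 221.7]
ee_rot: [180.0, 0.0, 176.0]
force: [0.3, -0.5, 1.9]
gripper_width: 22.1
gripper_force: 60.0
```

Emit:
{"fn": "send_rows", "kwargs": {"motion": [{"tx": 0, "ty": 0, "tz": 0.0024, "rx": 0, "ry": 0, "rz": 0, "gripper": 1}, {"tx": 0, "ty": 0, "tz": 0.0024, "rx": 0, "ry": 0, "rz": 0, "gripper": 1}]}}

```text
time_s: 14.75
ee_pos: [571.1, -284.7, 219.3]
ee_rot: [180.0, 0.0, 176.0]
force: [-0.3, -1.2, 2.0]
gripper_width: 21.8
gripper_force: 60.0
```

Emit:
{"fn": "send_rows", "kwargs": {"motion": [{"tx": 0, "ty": 0, "tz": 0.0024, "rx": 0, "ry": 0, "rz": 0, "gripper": 1}, {"tx": 0, "ty": 0, "tz": 0.0024, "rx": 0, "ry": 0, "rz": 0, "gripper": 1}]}}

```text
time_s: 15.0
ee_pos: [571.1, -284.7, 217.0]
ee_rot: [180.0, 0.0, 176.0]
force: [-0.5, 0.1, 2.2]
gripper_width: 21.8
gripper_force: 60.0
```

Emit:
{"fn": "send_rows", "kwargs": {"motion": [{"tx": 0, "ty": 0, "tz": 0.0024, "rx": 0, "ry": 0, "rz": 0, "gripper": 1}, {"tx": 0, "ty": 0, "tz": 0.0024, "rx": 0, "ry": 0, "rz": 0, "gripper": 1}]}}

```text
time_s: 15.25
ee_pos: [571.1, -284.7, 214.6]
ee_rot: [180.0, 0.0, 176.0]
force: [0.1, -0.7, 2.4]
gripper_width: 22.0
gripper_force: 60.0
```

Emit:
{"fn": "send_rows", "kwargs": {"motion": [{"tx": 0, "ty": 0, "tz": 0.0024, "rx": 0, "ry": 0, "rz": 0, "gripper": 1}, {"tx": 0, "ty": 0, "tz": 0.0024, "rx": 0, "ry": 0, "rz": 0, "gripper": 1}]}}

```text
time_s: 15.5
ee_pos: [571.1, -284.6, 212.1]
ee_rot: [180.0, 0.0, 176.0]
force: [0.0, -0.7, 2.1]
gripper_width: 22.1
gripper_force: 60.0
```

Emit:
{"fn": "send_rows", "kwargs": {"motion": [{"tx": 0, "ty": 0, "tz": 0.0024, "rx": 0, "ry": 0, "rz": 0, "gripper": 1}, {"tx": 0, "ty": 0, "tz": 0.0024, "rx": 0, "ry": 0, "rz": 0, "gripper": 1}]}}

```text
time_s: 15.75
ee_pos: [571.1, -284.7, 209.8]
ee_rot: [180.0, 0.0, 176.0]
force: [-1.0, 0.4, 1.1]
gripper_width: 21.7
gripper_force: 60.0
```

Emit:
{"fn": "send_rows", "kwargs": {"motion": [{"tx": 0, "ty": 0, "tz": 0.0024, "rx": 0, "ry": 0, "rz": 0, "gripper": 1}, {"tx": 0, "ty": 0, "tz": 0.0024, "rx": 0, "ry": 0, "rz": 0, "gripper": 1}]}}

```text
time_s: 16.0
ee_pos: [571.1, -284.7, 207.4]
ee_rot: [180.0, 0.0, 176.0]
force: [-0.3, -0.6, 2.1]
gripper_width: 21.6
gripper_force: 60.0
```

Emit:
{"fn": "send_rows", "kwargs": {"motion": [{"tx": 0, "ty": 0, "tz": 0.0024, "rx": 0, "ry": 0, "rz": 0, "gripper": 1}, {"tx": 0, "ty": 0, "tz": 0.0024, "rx": 0, "ry": 0, "rz": 0, "gripper": 1}]}}

```text
time_s: 16.25
ee_pos: [571.1, -284.7, 204.9]
ee_rot: [180.0, 0.0, 176.0]
force: [0.0, -0.2, 2.0]
gripper_width: 21.6
gripper_force: 60.0
```

Emit:
{"fn": "send_rows", "kwargs": {"motion": [{"tx": 0, "ty": 0, "tz": 0.0024, "rx": 0, "ry": 0, "rz": 0, "gripper": 1}, {"tx": 0, "ty": 0, "tz": 0.0024, "rx": 0, "ry": 0, "rz": 0, "gripper": 1}]}}

```text
time_s: 16.5
ee_pos: [571.1, -284.7, 202.5]
ee_rot: [180.0, 0.0, 176.0]
force: [-0.3, -0.2, 2.3]
gripper_width: 22.0
gripper_force: 60.0
```

Emit:
{"fn": "send_rows", "kwargs": {"motion": [{"tx": 0, "ty": 0, "tz": 0.0024, "rx": 0, "ry": 0, "rz": 0, "gripper": 1}, {"tx": 0, "ty": 0, "tz": 0.0024, "rx": 0, "ry": 0, "rz": 0, "gripper": 1}]}}

```text
time_s: 16.75
ee_pos: [571.1, -284.7, 200.2]
ee_rot: [180.0, 0.0, 176.0]
force: [0.5, -0.0, 2.5]
gripper_width: 21.8
gripper_force: 60.0
```

Emit:
{"fn": "send_rows", "kwargs": {"motion": [{"tx": 0, "ty": 0, "tz": 0.0024, "rx": 0, "ry": 0, "rz": 0, "gripper": 1}, {"tx": 0, "ty": 0, "tz": 0.0024, "rx": 0, "ry": 0, "rz": 0, "gripper": 1}]}}

```text
time_s: 17.0
ee_pos: [571.1, -284.7, 197.8]
ee_rot: [180.0, 0.0, 176.0]
force: [-0.4, 0.3, 1.8]
gripper_width: 21.7
gripper_force: 60.0
```

Emit:
{"fn": "send_rows", "kwargs": {"motion": [{"tx": 0, "ty": 0, "tz": 0.0024, "rx": 0, "ry": 0, "rz": 0, "gripper": 1}, {"tx": 0, "ty": 0, "tz": 0.0024, "rx": 0, "ry": 0, "rz": 0, "gripper": 1}]}}

```text
time_s: 17.25
ee_pos: [571.1, -284.6, 195.3]
ee_rot: [180.0, 0.0, 176.0]
force: [-1.0, -0.0, 2.3]
gripper_width: 21.8
gripper_force: 60.0
```

Emit:
{"fn": "send_rows", "kwargs": {"motion": [{"tx": 0, "ty": 0, "tz": 0.0024, "rx": 0, "ry": 0, "rz": 0, "gripper": 1}, {"tx": 0, "ty": 0, "tz": 0.0024, "rx": 0, "ry": 0, "rz": 0, "gripper": 1}]}}

```text
time_s: 17.5
ee_pos: [571.1, -284.7, 192.9]
ee_rot: [180.0, 0.0, 176.0]
force: [-0.3, -0.2, 2.6]
gripper_width: 21.6
gripper_force: 60.0
```

Emit:
{"fn": "send_rows", "kwargs": {"motion": [{"tx": 0, "ty": 0, "tz": 0.0024, "rx": 0, "ry": 0, "rz": 0, "gripper": 1}, {"tx": 0, "ty": 0, "tz": 0.0024, "rx": 0, "ry": 0, "rz": 0, "gripper": 1}]}}

```text
time_s: 17.75
ee_pos: [571.1, -284.7, 191.1]
ee_rot: [-180.0, 0.0, 176.0]
force: [-1.5, 0.1, 5.8]
gripper_width: 22.0
gripper_force: 60.0
```

Seal contact. I'm settling, then going on gently.

Emit:
{"fn": "send_rows", "kwargs": {"motion": [{"tx": 0, "ty": 0, "tz": 0, "rx": 0, "ry": 0, "rz": 0, "gripper": 1}, {"tx": 0, "ty": 0, "tz": 0, "rx": 0, "ry": 0, "rz": 0, "gripper": 1}]}}

```text
time_s: 18.0
ee_pos: [571.1, -284.7, 191.1]
ee_rot: [-180.0, 0.0, 176.0]
force: [-1.5, 0.6, 5.7]
gripper_width: 21.6
gripper_force: 60.0
```

Emit:
{"fn": "send_rows", "kwargs": {"motion": [{"tx": 0, "ty": 0, "tz": 0.0014, "rx": 0, "ry": 0, "rz": 0, "gripper": 1}, {"tx": 0, "ty": 0, "tz": 0, "rx": 0, "ry": 0, "rz": 0, "gripper": 1}, {"tx": 0, "ty": 0, "tz": 0, "rx": 0, "ry": 0, "rz": 0, "gripper": 1}]}}

```text
time_s: 18.38
ee_pos: [571.1, -284.7, 190.8]
ee_rot: [-180.0, 0.0, 176.0]
force: [-1.5, 0.1, 6.7]
gripper_width: 21.8
gripper_force: 60.0
```

Emit:
{"fn": "send_rows", "kwargs": {"motion": [{"tx": 0, "ty": 0, "tz": 0.003, "rx": 0, "ry": 0, "rz": 0, "gripper": 1}, {"tx": 0, "ty": 0, "tz": 0, "rx": 0, "ry": 0, "rz": 0, "gripper": 1}, {"tx": 0, "ty": 0, "tz": 0, "rx": 0, "ry": 0, "rz": 0, "gripper": 1}]}}

```text
time_s: 18.75
ee_pos: [571.1, -284.7, 189.9]
ee_rot: [-180.0, 0.1, 176.0]
force: [-2.3, -0.4, 8.8]
gripper_width: 21.8
gripper_force: 60.0
```

Pull is 10.4 N (8.8 plus the pole's weight of about 1.6). Now I'll lift the finger about 17 mm inside the ring.

Emit:
{"fn": "send_rows", "kwargs": {"motion": [{"tx": 0, "ty": 0, "tz": 0, "rx": 0, "ry": 0, "rz": 0, "gripper": 1}, {"tx": 0, "ty": 0, "tz": -0.006, "rx": 0, "ry": 0, "rz": 0, "gripper": 1}, {"tx": 0, "ty": 0, "tz": -0.006, "rx": 0, "ry": 0, "rz": 0, "gripper": 1}, {"tx": 0, "ty": 0, "tz": -0.006, "rx": 0, "ry": 0, "rz": 0, "gripper": 1}, {"tx": 0, "ty": 0, "tz": -0.006, "rx": 0, "ry": 0, "rz": 0, "gripper": 1}, {"tx": 0, "ty": 0, "tz": -0.006, "rx": 0, "ry": 0, "rz": 0, "gripper": 1}, {"tx": 0, "ty": 0, "tz": -0.005, "rx": 0, "ry": 0, "rz": 0, "gripper": 1}, {"tx": 0, "ty": 0, "tz": 0, "rx": 0, "ry": 0, "rz": 0, "gripper": 1}, {"tx": 0, "ty": 0, "tz": 0, "rx": 0, "ry": 0, "rz": 0, "gripper": 1}]}}

```text
time_s: 19.88
ee_pos: [571.0, -284.6, 205.9]
ee_rot: [180.0, -0.0, 176.0]
force: [0.3, 0.3, -1.3]
gripper_width: 21.9
gripper_force: 60.0
```

Emit:
{"fn": "send_rows", "kwargs": {"motion": [{"tx": 0.008, "ty": 0, "tz": 0, "rx": 0, "ry": 0, "rz": 0, "gripper": 1}, {"tx": 0.008, "ty": 0, "tz": 0, "rx": 0, "ry": 0, "rz": 0, "gripper": 1}]}}

```text
time_s: 20.12
ee_pos: [562.7, -284.1, 205.8]
ee_rot: [180.0, -0.0, 176.0]
force: [-0.4, -0.5, -2.0]
gripper_width: 21.9
gripper_force: 60.0
```

Emit:
{"fn": "send_rows", "kwargs": {"motion": [{"tx": 0.008, "ty": 0, "tz": 0, "rx": 0, "ry": 0, "rz": 0, "gripper": 1}, {"tx": 0.008, "ty": 0, "tz": 0, "rx": 0, "ry": 0, "rz": 0, "gripper": 1}]}}

```text
time_s: 20.38
ee_pos: [554.7, -283.6, 206.0]
ee_rot: [180.0, 0.0, 176.0]
force: [-1.5, -0.1, -2.1]
gripper_width: 21.5
gripper_force: 60.0
```

Emit:
{"fn": "send_rows", "kwargs": {"motion": [{"tx": 0.008, "ty": 0, "tz": 0, "rx": 0, "ry": 0, "rz": 0, "gripper": 1}]}}

```text
time_s: 20.5
ee_pos: [550.8, -283.2, 206.0]
ee_rot: [180.0, 0.0, 176.0]
force: [0.2, 0.9, -1.8]
gripper_width: 21.9
gripper_force: 60.0
```

Emit:
{"fn": "send_rows", "kwargs": {"motion": [{"tx": 0.02, "ty": 0, "tz": 0, "rx": 0, "ry": 0, "rz": 0, "gripper": 1}, {"tx": 0.02, "ty": 0, "tz": 0, "rx": 0, "ry": 0, "rz": 0, "gripper": 1}, {"tx": 0.05, "ty": 0, "tz": 0, "rx": 0, "ry": 0, "rz": 0, "gripper": 1}, {"tx": 0.05, "ty": 0, "tz": 0, "rx": 0, "ry": 0, "rz": 0, "gripper": 1}, {"tx": 0, "ty": 0, "tz": -0.05, "rx": 0, "ry": 0, "rz": 0, "gripper": 1}, {"tx": 0, "ty": 0, "tz": -0.08, "rx": 0, "ry": 0, "rz": 0, "gripper": 1}, {"tx": 0, "ty": 0, "tz": -0.08, "rx": 0, "ry": 0, "rz": 0, "gripper": 1}, {"tx": 0, "ty": 0, "tz": 0, "rx": 0, "ry": 0, "rz": -0.317, "gripper": 1}, {"tx": 0, "ty": 0, "tz": 0, "rx": 0, "ry": 0, "rz": -0.317, "gripper": 1}, {"tx": 0, "ty": 0, "tz": 0, "rx": 0, "ry": 0, "rz": 0, "gripper": 1}, {"tx": 0, "ty": 0, "tz": 0, "rx": 0, "ry": 0, "rz": 0, "gripper": 1}]}}

```text
time_s: 21.88
ee_pos: [480.9, -278.4, 310.9]
ee_rot: [180.0, -0.0, -165.1]
force: [-0.0, -0.8, -0.7]
gripper_width: 21.6
gripper_force: 60.0
```

```bash
python3 - <<'E'
from h import *
np.set_printoptions(precision=1,suppress=True)
s=env.state();p=np.array(s["ee_pos"]);print(p,s["ee_rot"],s["time_s"])
y=np.radians(s["ee_rot"][2]);ax=np.array([np.cos(y),np.sin(y),0]);ay=np.array([np.sin(y),-np.cos(y),0])
d=np.array([383.3,230.4,308])-p;print("tool shift",d@ax,d@ay,-d[2])
# ring in the side view: bright strokes on the dark sash
a=cam("side");im=a[0][255:340,365:420].astype(int).sum(2)
save("pics/c7.png",cv2.resize(a[0][240:360,350:510],(800,600),interpolation=cv2.INTER_CUBIC))
# expected ring centre if the sash stayed on the seal: finger centre at contact z 95.9 +12.5
print(proj(a,(597,-285.5,108.4)),proj(a,(598,-285.5,188.8)))
for u in range(376,392,2): print(u,(a[0][255:345,u].astype(int).sum(1)//3).tolist())
E
```

```text
[ 480.9 -278.4  310.9] [ 180.    -0.  -165.1] 21.875
tool shift -36.466890720231675 516.7578512689207 2.8642026457958423
[381.7 302.2] [384.8 275.5]
376 [108, 107, 110, 112, 107, 109, 113, 114, 109, 111, 83, 74, 198, 236, 188, 115, 94, 86, 66, 49, 49, 49, 51, 49, 51, 48, 49, 48, 46, 49, 48, 50, 49, 48, 43, 49, 50, 49, 48, 45, 46, 47, 44, 49, 42, 47, 44, 67, 117, 131, 119, 99, 80, 43, 41, 99, 111, 106, 107, 100, 112, 128, 142, 139, 145, 143, 142, 145, 142, 136, 198, 235, 237, 237, 188, 130, 220, 240, 242, 213, 186, 183, 224, 237, 233, 233, 234, 233, 235, 235]
378 [101, 97, 94, 98, 106, 101, 95, 96, 95, 93, 99, 108, 97, 96, 202, 243, 204, 128, 94, 86, 63, 53, 47, 47, 52, 47, 50, 47, 43, 43, 50, 49, 49, 50, 50, 46, 49, 67, 70, 78, 85, 97, 97, 98, 97, 132, 112, 72, 61, 57, 105, 127, 116, 104, 104, 72, 31, 39, 91, 113, 104, 105, 103, 115, 127, 145, 144, 140, 141, 145, 137, 138, 202, 223, 176, 167, 225, 236, 235, 233, 237, 235, 235, 236, 233, 234, 234, 233, 234, 236]
380 [98, 94, 94, 96, 98, 96, 100, 97, 95, 101, 98, 94, 96, 104, 106, 113, 121, 196, 208, 153, 102, 92, 73, 52, 45, 47, 47, 4
[... 1613 characters left out ...]
103, 104, 94, 111, 205, 215, 167, 114, 96, 80, 61, 49, 45, 49, 71, 203, 192, 99, 49, 45, 52, 47, 48, 45, 46, 45, 47, 50, 47, 45, 47, 47, 53, 51, 50, 50, 46, 45, 46, 42, 70, 123, 124, 108, 102, 84, 39, 40, 102, 125, 114, 102, 99, 111, 129, 138, 143, 143, 145, 143, 141, 137, 131, 196, 232, 234, 234, 235]
390 [96, 94, 98, 97, 97, 95, 96, 100, 98, 91, 99, 104, 99, 98, 98, 100, 97, 99, 99, 95, 98, 103, 96, 103, 101, 102, 94, 97, 202, 236, 192, 116, 87, 81, 68, 72, 160, 198, 134, 57, 51, 47, 48, 53, 53, 49, 51, 50, 46, 45, 45, 49, 48, 50, 50, 46, 51, 53, 48, 46, 47, 50, 45, 45, 68, 117, 136, 120, 103, 93, 68, 33, 38, 95, 111, 105, 99, 94, 105, 129, 137, 144, 139, 141, 140, 138, 134, 197, 235, 238]
```

Ring in the side image is at about row 301, where it should be for a closed sash. Returning to the stand.

Emit:
{"fn": "send_rows", "kwargs": {"motion": [{"tx": -0.0073, "ty": 0.1034, "tz": 0, "rx": 0, "ry": 0, "rz": 0, "gripper": 1}, {"tx": -0.0073, "ty": 0.1034, "tz": 0, "rx": 0, "ry": 0, "rz": 0, "gripper": 1}, {"tx": -0.0073, "ty": 0.1034, "tz": 0, "rx": 0, "ry": 0, "rz": 0, "gripper": 1}, {"tx": -0.0073, "ty": 0.1034, "tz": 0, "rx": 0, "ry": 0, "rz": 0, "gripper": 1}, {"tx": -0.0073, "ty": 0.1034, "tz": 0, "rx": 0, "ry": 0, "rz": 0, "gripper": 1}, {"tx": -0.0073, "ty": 0.1034, "tz": 0, "rx": 0, "ry": 0, "rz": 0, "gripper": 1}, {"tx": -0.0073, "ty": 0.1034, "tz": 0, "rx": 0, "ry": 0, "rz": 0, "gripper": 1}, {"tx": -0.0073, "ty": 0.1034, "tz": 0, "rx": 0, "ry": 0, "rz": 0, "gripper": 1}, {"tx": -0.0073, "ty": 0.1034, "tz": 0, "rx": 0, "ry": 0, "rz": 0, "gripper": 1}, {"tx": -0.0073, "ty": 0.1034, "tz": 0, "rx": 0, "ry": 0, "rz": 0, "gripper": 1}, {"tx": 0, "ty": 0, "tz": 0, "rx": 0, "ry": 0, "rz": 0, "gripper": 1}, {"tx": 0, "ty": 0, "tz": 0, "rx": 0, "ry": 0, "rz": 0, "gripper": 1}]}}

```text
time_s: 23.42
ee_pos: [382.3, 230.0, 310.8]
ee_rot: [-180.0, -0.0, -165.0]
force: [0.4, 0.1, -1.9]
gripper_width: 21.7
gripper_force: 60.0
```

```bash
cat > d.py <<'E'
from h import *
import sys
np.set_printoptions(precision=2,suppress=True)
s=env.state();p=np.array(s["ee_pos"]);print(p,s["ee_rot"],s["time_s"],s["force"])
y=np.radians(s["ee_rot"][2]);ax=np.array([np.cos(y),np.sin(y),0]);ay=np.array([np.sin(y),-np.cos(y),0])
d=np.array([float(v) for v in sys.argv[1:4]])-p;print("tool shift mm",d@ax,d@ay,-d[2])
E
python3 d.py 383.3 230.4 146
```

```text
[382.31 229.99 310.84] [-179.96   -0.02 -164.97] 23.425 [ 0.36  0.07 -1.9 ]
tool shift mm -1.066369226600001 0.13530810357407352 164.835948030461
```

Emit:
{"fn": "send_rows", "kwargs": {"motion": [{"tx": -0.002, "ty": 0, "tz": 0.0056, "rx": 0, "ry": 0, "rz": 0, "gripper": 1}, {"tx": 0, "ty": 0, "tz": 0, "rx": 0, "ry": 0, "rz": 0, "gripper": 1}, {"tx": 0, "ty": 0, "tz": 0, "rx": 0, "ry": 0, "rz": 0, "gripper": 1}]}}

```text
time_s: 23.8
ee_pos: [383.6, 230.0, 308.2]
ee_rot: [180.0, 0.0, -165.1]
force: [-0.1, -0.1, -0.9]
gripper_width: 22.1
gripper_force: 60.0
```

```bash
python3 d.py 383.3 230.4 308; python3 - <<'E'
from h import *
a=cam("side")[0][129:204,167:267]; c=cv2.resize(a,(400,300),interpolation=cv2.INTER_CUBIC)
o=cv2.imread("pics/c2.png")[:300,:400,::-1]
for n,(x,y,w,h) in dict(shaft=(190,140,35,60),foot=(195,195,40,45),finger_end=(235,195,40,35),gripper=(160,60,90,60)).items():
    r=cv2.matchTemplate(c[y-20:y+h+20,x-20:x+w+20],o[y:y+h,x:x+w].copy(),cv2.TM_CCOEFF_NORMED);_,m,_,l=cv2.minMaxLoc(r);print(n,round(m,3),(l[0]-20)/4,(l[1]-20)/4,"px")
E
```

```text
[383.6  229.95 308.2 ] [ 180.      0.01 -165.05] 23.8 [-0.07 -0.14 -0.9 ]
tool shift mm 0.17178982755441888 0.5115675202910573 0.19621735427136855
shaft 0.995 0.0 0.0 px
foot 0.987 0.0 0.0 px
finger_end 0.986 0.25 0.0 px
gripper 0.995 0.25 0.0 px
```

The pole has not slipped in the grip. Going down in front of the stand.

Emit:
{"fn": "send_rows", "kwargs": {"motion": [{"tx": 0, "ty": 0.001, "tz": 0.06, "rx": 0, "ry": 0, "rz": 0, "gripper": 1}, {"tx": 0, "ty": 0, "tz": 0.1, "rx": 0, "ry": 0, "rz": 0, "gripper": 1}, {"tx": 0, "ty": 0, "tz": 0.1, "rx": 0, "ry": 0, "rz": 0, "gripper": 1}, {"tx": 0, "ty": 0, "tz": 0.06, "rx": 0, "ry": 0, "rz": 0, "gripper": 1}, {"tx": 0, "ty": 0, "tz": 0.004, "rx": 0, "ry": 0, "rz": 0, "gripper": 1}, {"tx": 0, "ty": 0, "tz": 0, "rx": 0, "ry": 0, "rz": 0, "gripper": 1}, {"tx": 0, "ty": 0, "tz": 0, "rx": 0, "ry": 0, "rz": 0, "gripper": 1}]}}

```text
time_s: 24.72
ee_pos: [384.3, 231.7, 147.7]
ee_rot: [179.9, 0.2, -165.0]
force: [1.0, -0.7, -1.0]
gripper_width: 21.5
gripper_force: 60.0
```

```bash
python3 d.py 492.9 259.6 146
```

```text
[384.34 231.66 147.73] [ 179.95    0.19 -164.97] 24.725 [ 0.95 -0.74 -1.02]
tool shift mm -112.0964315241453 -1.168136679653523 1.7257608665207442
```

Emit:
{"fn": "send_rows", "kwargs": {"motion": [{"tx": 0, "ty": 0, "tz": 0, "rx": 0, "ry": 0, "rz": 0, "gripper": 1}, {"tx": 0, "ty": 0, "tz": 0, "rx": 0, "ry": 0, "rz": 0, "gripper": 1}, {"tx": 0, "ty": 0, "tz": 0, "rx": 0, "ry": 0, "rz": 0, "gripper": 1}]}}

```text
time_s: 25.1
ee_pos: [383.3, 231.1, 146.4]
ee_rot: [180.0, 0.0, -165.0]
force: [0.1, -0.4, -1.4]
gripper_width: 22.0
gripper_force: 60.0
```

```bash
python3 d.py 492.9 259.6 146
```

```text
[383.29 231.14 146.38] [ 179.99    0.03 -164.96] 25.1 [ 0.13 -0.39 -1.36]
tool shift mm -113.2416409630358 -0.9627264670183092 0.3845085647222959
```

Emit:
{"fn": "send_rows", "kwargs": {"motion": [{"tx": 0, "ty": -0.002, "tz": 0, "rx": 0, "ry": 0, "rz": 0, "gripper": 1}, {"tx": -0.04, "ty": 0, "tz": 0, "rx": 0, "ry": 0, "rz": 0, "gripper": 1}, {"tx": -0.04, "ty": 0, "tz": 0, "rx": 0, "ry": 0, "rz": 0, "gripper": 1}, {"tx": -0.04, "ty": 0, "tz": 0, "rx": 0, "ry": 0, "rz": 0, "gripper": 1}, {"tx": -0.03, "ty": 0, "tz": 0, "rx": 0, "ry": 0, "rz": 0, "gripper": 1}, {"tx": 0, "ty": 0, "tz": 0, "rx": 0, "ry": 0, "rz": 0, "gripper": 1}, {"tx": 0, "ty": 0, "tz": 0, "rx": 0, "ry": 0, "rz": 0, "gripper": 1}]}}

```text
time_s: 25.98
ee_pos: [455.1, 249.3, 145.9]
ee_rot: [-180.0, -0.1, -165.0]
force: [1.2, -0.2, -2.2]
gripper_width: 21.8
gripper_force: 60.0
```

```bash
python3 d.py 492.9 259.6 146
```

```text
[455.14 249.28 145.94] [-179.99   -0.07 -164.96] 25.975 [ 1.23 -0.21 -2.22]
tool shift mm -39.143252217408325 0.16747496015509075 -0.05547617884278111
```

Emit:
{"fn": "send_rows", "kwargs": {"motion": [{"tx": -0.016, "ty": 0, "tz": 0, "rx": 0, "ry": 0, "rz": 0, "gripper": 1}, {"tx": -0.016, "ty": 0, "tz": 0, "rx": 0, "ry": 0, "rz": 0, "gripper": 1}, {"tx": -0.016, "ty": 0, "tz": 0, "rx": 0, "ry": 0, "rz": 0, "gripper": 1}, {"tx": -0.016, "ty": 0, "tz": 0, "rx": 0, "ry": 0, "rz": 0, "gripper": 1}, {"tx": -0.013, "ty": 0, "tz": 0, "rx": 0, "ry": 0, "rz": 0, "gripper": 1}, {"tx": 0, "ty": 0, "tz": 0, "rx": 0, "ry": 0, "rz": 0, "gripper": 1}, {"tx": 0, "ty": 0, "tz": 0, "rx": 0, "ry": 0, "rz": 0, "gripper": 1}]}}

```text
time_s: 26.85
ee_pos: [492.9, 259.5, 146.1]
ee_rot: [180.0, -0.0, -165.0]
force: [-0.3, -0.2, -1.0]
gripper_width: 21.8
gripper_force: 60.0
```

```bash
python3 d.py 492.9 259.6 132
```

```text
[492.86 259.5  146.06] [ 180.     -0.03 -164.96] 26.85 [-0.35 -0.17 -0.96]
tool shift mm -0.06937604085510825 0.08900034504503818 14.057181209478756
```

Right over the seat, with no side force. Lowering 14 mm.

Emit:
{"fn": "send_rows", "kwargs": {"motion": [{"tx": 0, "ty": 0, "tz": 0.01, "rx": 0, "ry": 0, "rz": 0, "gripper": 1}, {"tx": 0, "ty": 0, "tz": 0.01, "rx": 0, "ry": 0, "rz": 0, "gripper": 1}, {"tx": 0, "ty": 0, "tz": 0.006, "rx": 0, "ry": 0, "rz": 0, "gripper": 1}, {"tx": 0, "ty": 0, "tz": 0.002, "rx": 0, "ry": 0, "rz": 0, "gripper": 1}, {"tx": 0, "ty": 0, "tz": 0, "rx": 0, "ry": 0, "rz": 0, "gripper": 1}]}}

```text
time_s: 27.48
ee_pos: [493.2, 259.6, 132.2]
ee_rot: [180.0, 0.0, -165.0]
force: [-0.4, 0.4, -0.3]
gripper_width: 21.7
gripper_force: 60.0
```

Emit:
{"fn": "send_rows", "kwargs": {"motion": [{"tx": 0, "ty": 0, "tz": 0, "rx": 0, "ry": 0, "rz": 0, "gripper": -0.2}, {"tx": 0, "ty": 0, "tz": 0, "rx": 0, "ry": 0, "rz": 0, "gripper": -1}, {"tx": 0, "ty": 0, "tz": 0, "rx": 0, "ry": 0, "rz": 0, "gripper": -1}, {"tx": 0, "ty": 0, "tz": 0, "rx": 0, "ry": 0, "rz": 0, "gripper": -1}, {"tx": 0, "ty": 0, "tz": 0, "rx": 0, "ry": 0, "rz": 0, "gripper": -1}, {"tx": 0, "ty": 0, "tz": 0, "rx": 0, "ry": 0, "rz": 0, "gripper": -1}, {"tx": 0, "ty": 0, "tz": 0, "rx": 0, "ry": 0, "rz": 0, "gripper": -1}, {"tx": 0, "ty": 0, "tz": 0, "rx": 0, "ry": 0, "rz": 0, "gripper": -1}]}}

```text
time_s: 28.48
ee_pos: [493.1, 259.6, 132.1]
ee_rot: [180.0, 0.0, -165.0]
force: [0.1, -0.6, 0.5]
gripper_width: 91.2
gripper_force: 0.0
```

Emit:
{"fn": "send_rows", "kwargs": {"motion": [{"tx": 0, "ty": 0, "tz": -0.03, "rx": 0, "ry": 0, "rz": 0, "gripper": -1}, {"tx": 0, "ty": 0, "tz": -0.07, "rx": 0, "ry": 0, "rz": 0, "gripper": -1}, {"tx": 0, "ty": 0, "tz": -0.1, "rx": 0, "ry": 0, "rz": 0, "gripper": -1}, {"tx": 0, "ty": 0, "tz": -0.1, "rx": 0, "ry": 0, "rz": 0, "gripper": -1}, {"tx": -0.06, "ty": 0, "tz": 0, "rx": 0, "ry": 0, "rz": 0, "gripper": -1}, {"tx": -0.07, "ty": 0, "tz": 0, "rx": 0, "ry": 0, "rz": 0, "gripper": -1}, {"tx": 0, "ty": 0, "tz": 0, "rx": 0, "ry": 0, "rz": 0, "gripper": -1}, {"tx": 0, "ty": 0, "tz": 0, "rx": 0, "ry": 0, "rz": 0, "gripper": -1}]}}

```text
time_s: 29.48
ee_pos: [555.4, 276.3, 282.6]
ee_rot: [180.0, -0.0, -165.0]
force: [-0.2, -0.8, 0.1]
gripper_width: 91.4
gripper_force: 0.0
```

```bash
python3 - <<'E'
from h import *
import pickle
np.set_printoptions(precision=1,suppress=True)
s=env.state();print(s["ee_pos"],s["time_s"],s["force"])
w=cam("wrist");im=w[0].astype(int);m=((im[...,0]-im[...,2])>40)&(im[...,0]-im[...,1]>25);m[:,:200]=0;m[250:]=0;m[:,420:]=0
v,u=np.nonzero(m);r=cv2.minAreaRect(np.column_stack([u,v]).astype(np.float32));print(len(u),r,"grip now",onz(w,r[0],174),"was 494.1,258.9")
a=cam("side")[0]; o=cv2.imread("pics/side.png")[:,:,::-1].copy()
for n,(x,y,W,H) in dict(pole=(244,180,20,28),foot=(235,215,50,30)).items():
    q=cv2.matchTemplate(a[y-8:y+H+8,x-8:x+W+8],o[y:y+H,x:x+W].copy(),cv2.TM_CCOEFF_NORMED);_,mm,_,l=cv2.minMaxLoc(q);print(n,round(mm,3),l[0]-8,l[1]-8)
c=cv2.resize(a[240:360,350:510],(800,600),interpolation=cv2.INTER_CUBIC);b=cv2.imread("pics/c7.png")[:,:,::-1].copy()
q=cv2.matchTemplate(c,b[100:400,120:320].copy(),cv2.TM_CCOEFF_NORMED);print("sash",cv2.minMaxLoc(q)[1::2])
E
```

```text
[555.4 276.3 282.6] 29.475 [-0.2 -0.8  0.1]
363 ((319.0, 146.0), (30.0, 28.0), 90.0) grip now [494.5 258.7 174. ] was 494.1,258.9
pole 0.951 0 0
foot 0.858 0 0
sash (0.9966516494750977, (120, 100))
```

```bash
python3 -c "
from workcell import env
print(env.job_done())"
```

```text
the job is handed in; nothing more can be done
None
```

I pulled the sash down into the seal with about 10.4 N, unhooked the pole with no sign of the sash lifting, hung it back in its stand within 1 mm of where it started, and handed the job in at about 30 s of the 70 s; no verdict came back.

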